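Find the loaded canister in the leaning carton

TASK

Three look-alike canisters stand in the lower row of the leaning partitioned carton; two are empty and one still holds its heavy steel pin. Find the heavy one by lifting, take it out and stand it gently upright near the middle of the parts tray, then let go. The two empty canisters must end up standing in their own cells, and nothing else may be pushed about.

Things in the scene. Friction and masses are not known exactly. Their poses are not given: they have to be found in the camera images.
- carton: Open cardboard carton on a steel stand, both fixed. It leans 0.55 rad (31.5 degrees), mouth to the robot's right front. Lower row of 3 cells: the canisters; upper row of 3: a red bottle, else empty. Origin under its lower edge; z up, y along the rows, from the far cells to the near ones, x to the left. The cells' axes, floor to mouth, are (-0.523, 0, 0.853) in this frame; the rim plane is square to them.
- parts_tray: Square aluminium tray with a black rubber floor, 130 x 130 mm, rim 16 mm high and 4 mm thick, fixed to the worktable. Origin: centre of its underside; z up.
- tray_top (a point): Centre of the tray's rubber floor, 6 mm above the worktable.
- canister_near: Shut canister in the near cell (as seen from the robot) of the lower row. Grey, 46 x 46 mm square (sides along the cell's), with a ribbed blue cap (32 x 32 mm square, the top 34 mm, fixed); 120 mm tall in all. Origin: centre of the underside; z along the axis to the cap. All look alike: two empty (0.10 kg), one, any of them, with a loose steel pin in it (0.44 to 0.58 kg). At the start the cap's top is 26 mm below the carton's rim.
- cell_near (a point): Point on the floor of the near cell of the lower row on which the canister's underside is centred at the start (axes as the carton's).
- mouth_near (a point): Point in the rim plane straight out along the cell axis from cell_near, 146 mm from it. The cell is 82 mm wide along the row and 66 mm across (this point lies 29 mm from the lower wall, 37 mm from the upper one); walls 3 to 4 mm. Inserts in the lowest 30 to 60 mm of the cell guide the canister's foot with 2 mm of play. Nothing stands above the rim plane.
- canister_middle: Shut canister in the middle cell (as seen from the robot) of the lower row. Grey, 46 x 46 mm square (sides along the cell's), with a ribbed blue cap (32 x 32 mm square, the top 34 mm, fixed); 120 mm tall in all. Origin: centre of the underside; z along the axis to the cap. All look alike: two empty (0.10 kg), one, any of them, with a loose steel pin in it (0.44 to 0.58 kg). At the start the cap's top is 26 mm below the carton's rim.
- cell_middle (a point): Point on the floor of the middle cell of the lower row on which the canister's underside is centred at the start (axes as the carton's).
- mouth_middle (a point): Point in the rim plane straight out along the cell axis from cell_middle, 146 mm from it. The cell is 82 mm wide along the row and 66 mm across (this point lies 29 mm from the lower wall, 37 mm from the upper one); walls 3 to 4 mm. Inserts in the lowest 30 to 60 mm of the cell guide the canister's foot with 2 mm of play. Nothing stands above the rim plane.
- canister_far: Shut canister in the far cell (as seen from the robot) of the lower row. Grey, 46 x 46 mm square (sides along the cell's), with a ribbed blue cap (32 x 32 mm square, the top 34 mm, fixed); 120 mm tall in all. Origin: centre of the underside; z along the axis to the cap. All look alike: two empty (0.10 kg), one, any of them, with a loose steel pin in it (0.44 to 0.58 kg). At the start the cap's top is 26 mm below the carton's rim.
- cell_far (a point): Point on the floor of the far cell of the lower row on which the canister's underside is centred at the start (axes as the carton's).
- mouth_far (a point): Point in the rim plane straight out along the cell axis from cell_far, 146 mm from it. The cell is 82 mm wide along the row and 66 mm across (this point lies 29 mm from the lower wall, 37 mm from the upper one); walls 3 to 4 mm. Inserts in the lowest 30 to 60 mm of the cell guide the canister's foot with 2 mm of play. Nothing stands above the rim plane.
- threadlock_bottle: Bystander: small red bottle with a white nozzle, 21 x 34 x 93 mm, loose in the near cell of the carton's upper row. Origin: centre of the underside.
- grease_tin: Bystander: ochre tin with a white lid, 77 mm in diameter, 52 mm tall, standing between the carton and the tray. Origin: centre of the underside.
- piston: Bystander: bare aluminium piston, 66 mm in diameter, 57 mm tall, standing at the front left. Origin: centre of the underside.
- con_rod: Bystander: steel connecting rod lying flat, 82 x 172 x 20 mm, near the front edge. Origin: centre of the underside.
- gear_shaft: Bystander: steel shaft with gears lying flat, 52 x 150 x 52 mm, in front. Origin: centre of the underside.

How it is judged:
By the outcome, as a careful person would: the job done as asked, in the order asked, and still so for the second after the job is handed in, with the robot touching nothing.
It also fails if it takes over 67 s, if anything falls off the work surface, if the arm or the gripper's body presses on something with over 40 N, if the wrist force passes 120 N, or if a joint passes its speed limit or range.

ROBOT

A 6-joint arm with a two-finger parallel gripper is mounted at the origin on a cart in front of the work surface, level with it; the furniture and walls round the work are solid. World frame = base frame: x ahead of the robot, y to its left, z up, the work surface at z = 0. Lengths are in m, angles in rad, forces in N, time in s.
With the tool pointing down it reaches from about 0.25 to 0.775 m from the base axis. Payload 4 kg.
Tool frame: the origin (TCP) lies at the very end of the fingers, on their centre line; the grasp point (between the pads) lies 19 mm behind it; z points along the fingers, y is the direction in which the jaws open and shut (so a half turn about z gives the same grasp; the last joint's range is limited). The gripper opens to 94 mm and grips with 3 to 60 N. Pads are 16 mm wide; open, the fingers measure 119 mm over their backs; the gripper's body (75 mm by 177 mm) begins 78 mm behind the grasp point.
Start: joints at [-1.394, 0.087, 1.371, -0, 1.684, -0.103], TCP at [0.152, -0.529, 0.206] pointing down, gripper open.
Joint ranges: [-3.1, 3.1], [-0.76, 2.03], [0.27, 2.55], [-1.08, 4.22], [0.17, 2.65], [-2.57, 2.57]. Speed limits (rad/s): [2.79, 2.79, 3.14, 3.14, 3.14, 3.14].

INTERFACE

Orientations are given as [roll, pitch, yaw] about the fixed x, y, z axes, in that order (R = Rz(yaw) Ry(pitch) Rx(roll)).
In Python, from bench import robot, snapshot, calibration gives the robot as it stands. The module is installed in compiled form; this text tells all that it offers.
- The arm moves only by the tool servo_tool, never from a script. Its argument "series" is text: rows parted by semicolons, each of 5 numbers parted by spaces: the closure, from -1 (fully open) to 1 (shut), then the shift along the tool's x, y, z in cm, then the turn about the tool's z in rad. A call has 1 to 20 rows; each row is the pose to reach, as a shift and turn from the pose commanded when the call began, along the tool's axes at that moment; what a row does not reach only later rows make up. A row lasts 1/12 s, in which the tool goes at most 41.7 mm and 7.16 degrees, less where a joint would pass 70% of its speed; a pose out of reach is approached as far as the arm can. A call with a gripper value outside its range is refused whole. The fingers move at their own pace and stop on an object; the grip force is fixed at half the most. Time passes only in rows, so rows that repeat a pose let the fingers close. It gives the time, the measured TCP pose, the force and the opening at its end, in the units of the state.
- robot.get_obs(): the state, without advancing time (a new reading comes with each control period).
- snapshot(name): name is "scene" or "side" or "wrist"; returns (picture, depth): 480x640x3 uint8, red, green, blue; 480x640 float32, m along the optical axis (not along the pixel's ray), 0 where there is no reading.
- calibration(name): a dict with "fx", "fy", "cx", "cy" (pixels), "rvec" (rotation vector, rad) and "tvec" (3), from world to camera coordinates, as OpenCV has them; the wrist camera has in their place "tool_from_camera" (4x4, takes a point from camera to tool coordinates, whose origin is the TCP and whose axes are the flange's). Camera axes: x right, y down, z forward; pixel columns grow to the right and rows downward; lengths in m; the calibration is good to about 2 mm. A picture is of the moment at which its call begins: read the wrist's pose just before it. calibration takes no time and is no camera call.
- robot.close_job(): hands the job in, once; it reports no verdict.
The state is a dict: "time": time; "joint_positions": joint angles; "qvel": joint speeds; "joint_torque": joint torques, N m; "tool_pos": TCP position; "ee_rot": TCP orientation; "wrist_force": force on the tool from outside, world axes, zero at the start; "wrist_torque": the same for the moment, N m; "width": finger opening in m.
Only numpy, scipy, OpenCV 4.12 (cv2) and the standard library are available. Lean on these libraries where they do the work, as an engineer would, in place of code of your own. Each camera call takes 0.05 s, during which the arm holds its last target. There are 200 camera calls.

## Working session

There is one attempt and no reset: what is moved stays moved. The work goes in short steps, Python scripts to look and compute and a tool call to move; the robot and the scene stay as the last step left them, time stands still between calls to the robot, and variables do not carry over. Pictures are saved under pics/ and viewed, about 8 in all and at most 12, crops included, and the job is handed in when it is done.

Besides the shell and the picture viewer there is one more tool, called after "Emit:" as name(argument=value, ...) on one line, values as JSON. servo_tool: Moves the arm, as the interface text tells. Its arguments: {"type":"object","properties":{"series":{"type":"string"}},"required":["series"]}

```bash
mkdir -p pics; cat > h.py <<'E'
import numpy as np, cv2
from scipy.spatial.transform import Rotation as R
from bench import robot, snapshot, calibration
def T_tool(o):
    T=np.eye(4); T[:3,:3]=R.from_euler('xyz',o['ee_rot']).as_matrix(); T[:3,3]=o['tool_pos']; return T
def cam(name,o=None):
    c=calibration(name); K=np.array([[c['fx'],0,c['cx']],[0,c['fy'],c['cy']],[0,0,1]])
    if 'rvec' in c:
        M=np.eye(4); M[:3,:3]=cv2.Rodrigues(np.array(c['rvec'],float))[0]; M[:3,3]=np.ravel(c['tvec']); W=np.linalg.inv(M)
    else: W=T_tool(o)@np.array(c['tool_from_camera'])
    return K,W   # W: world from camera
def pt(K,W,u,v,d):
    p=np.linalg.inv(K)@np.array([u,v,1.])*d; return W[:3,:3]@p+W[:3,3]
def cloud(K,W,D):
    v,u=np.mgrid[0:D.shape[0],0:D.shape[1]]
    p=np.stack([(u-K[0,2])/K[0,0]*D,(v-K[1,2])/K[1,1]*D,D],-1)
    return p@W[:3,:3].T+W[:3,3]
def shot(name,tag):
    o=robot.get_obs(); P,D=snapshot(name); K,W=cam(name,o)
    cv2.imwrite(f'pics/{tag}.png',P[:,:,::-1]); np.savez(f'pics/{tag}.npz',P=P,D=D,K=K,W=W)
    return P,D,K,W
E
python3 - <<'E'
from h import *
print(robot.get_obs())
for n in('scene','side','wrist'):
    P,D,K,W=shot(n,n+'0'); print(n,K[0,0],W.round(3).tolist())
E
```

```text
{'time': 0.0, 'joint_positions': array([-1.39409789e+00,  8.79453415e-02,  1.37220447e+00,  4.24489701e-06,
        1.68360996e+00, -1.03086421e-01]), 'qvel': array([-0.00082856,  0.00044403, -0.00063058, -0.00041937, -0.00115066,
        0.00025615]), 'joint_torque': array([-1.41144570e-03, -3.40181816e+01, -3.02431118e+01,  7.15924194e-02,
        3.28451407e-02, -1.74103711e-04]), 'tool_pos': array([ 0.15179113, -0.52808039,  0.20433472]), 'ee_rot': array([-3.13943747e+00, -2.27201827e-04,  2.79785089e-01]), 'wrist_force': array([-0.49876998, -0.52435003, -0.84875053]), 'wrist_torque': array([ 0.02321829,  0.04500942, -0.02113069]), 'width': 0.09380582178825939}
scene 505.61583158649614 [[0.719, 0.607, -0.337, 0.932], [0.695, -0.637, 0.334, -0.37], [-0.012, -0.475, -0.88, 1.207], [0.0, 0.0, 0.0, 1.0]]
side 457.19862202076746 [[0.986, -0.139, 0.096, 0.433], [-0.168, -0.848, 0.502, -0.454], [0.012, -0.511, -0.86, 0.994], [0.0, 0.0, 0.0, 1.0]]
wrist 334.2420724961271 [[0.276, -0.935, -0.223, 0.216], [-0.961, -0.27, -0.061, -0.51], [-0.003, 0.232, -0.973, 0.383], [0.0, 0.0, 0.0, 1.0]]
```

```bash
sleep 1; ls pics
```

```text
scene0.npz
scene0.png
side0.npz
side0.png
wrist0.npz
wrist0.png
```

View pics/scene0.png

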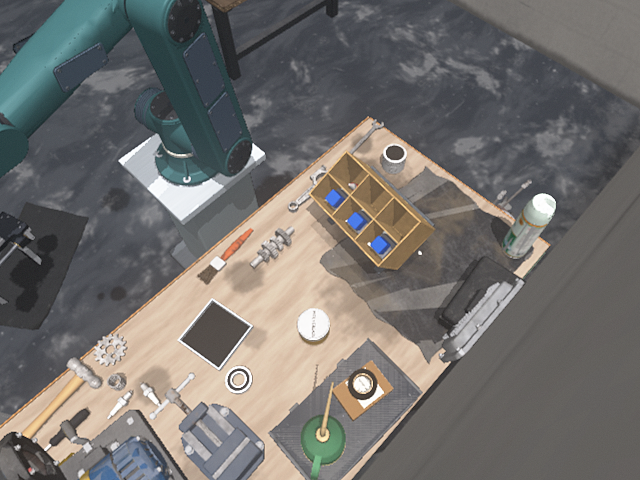

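View pics/side0.png

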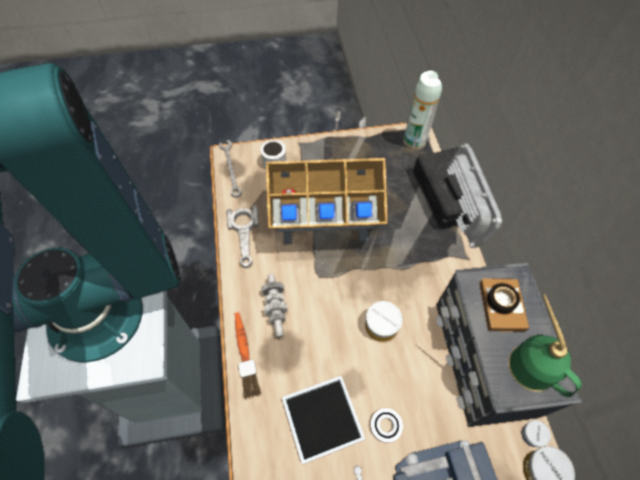

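The scene shows the carton around (372,212) with blue caps at (335,199), (356,221) and (380,245). In the side view the caps are at (289,213), (327,211) and (364,210), and the tray is at (322,418). Next I measure them.

```bash
python3 - <<'E'
from h import *
for n in('scene0','side0'):
    z=np.load(f'pics/{n}.npz');P,D,K,W=z['P'],z['D'],z['K'],z['W'];C=cloud(K,W,D)
    hsv=cv2.cvtColor(P,cv2.COLOR_RGB2HSV)
    m=cv2.inRange(hsv,(105,150,90),(128,255,255)); 
    nn,l,s,c=cv2.connectedComponentsWithStats(m)
    for i in range(1,nn):
        if s[i,4]>80:
            q=C[(l==i)&(D>0)]; print(n,c[i].round(),s[i,2:],np.median(q,0).round(4),q[:,2].max().round(3))
    # tray: dark floor, compact
    r=(C[...,2]>-.02)&(C[...,2]<.035)&(P.max(2)<60)
    nn,l,s,c=cv2.connectedComponentsWithStats(r.astype(np.uint8))
    for i in range(1,nn):
        if s[i,4]>1200:
            ct=cv2.findContours((l==i).astype(np.uint8),0,2)[0][0]; b=cv2.boxPoints(cv2.minAreaRect(ct))
            cc=[]
            for u,v in b:
                d=W[:3,:3]@np.linalg.inv(K)@[u,v,1]; t=(.006-W[2,3])/d[2]; cc.append((W[:3,3]+t*d).round(3)[:2])
            q=C[l==i]; print('dark',n,c[i].round(),s[i,4],np.median(q,0).round(4),np.mean(cc,0).round(3),np.array(cc).tolist())
    # brown cardboard
    m=cv2.inRange(hsv,(10,110,60),(25,255,255))>0
    q=C[m&(C[...,2]>.1)&(C[...,2]<.4)]
    print('carton',len(q),q.min(0).round(3),q.max(0).round(3))
E
```

```text
scene0 [333. 197.] [ 16  16 146] [0.4655 0.1199 0.1413] 0.151
scene0 [355. 220.] [ 18  17 160] [0.5509 0.1103 0.1413] 0.153
scene0 [379. 244.] [ 19  18 191] [0.6364 0.101  0.1411] 0.151
carton 1648 [ 0.169 -0.661  0.1  ] [0.891 0.392 0.32 ]
side0 [363. 210.] [ 15  15 200] [0.6314 0.0999 0.1419] 0.153
side0 [289. 212.] [ 14  15 205] [0.4646 0.119  0.1427] 0.153
side0 [326. 211.] [ 15  15 205] [0.5487 0.1086 0.142 ] 0.153
dark side0 [322. 419.] 3348 [ 0.4703 -0.3025  0.0073] [ 0.47 -0.3 ] [[0.399, -0.254], [0.518, -0.233], [0.538, -0.348], [0.426, -0.366]]
carton 3919 [ 0.418 -0.313  0.1  ] [0.88  0.391 0.354]
```

Emit:
servo_tool(series="-1 52 -36.9 -2.6 0.39;-1 52 -36.9 -2.6 0.39;-1 52 -36.9 -2.6 0.39;-1 52 -36.9 -2.6 0.39;-1 52 -36.9 -2.6 0.39;-1 52 -36.9 -2.6 0.39;-1 52 -36.9 -2.6 0.39;-1 52 -36.9 -2.6 0.39;-1 52 -36.9 -2.6 0.39;-1 52 -36.9 -2.6 0.39;-1 52 -36.9 -2.6 0.39;-1 52 -36.9 -2.6 0.39;-1 52 -36.9 -2.6 0.39;-1 52 -36.9 -2.6 0.39;-1 52 -36.9 -2.6 0.39;-1 52 -36.9 -2.6 0.39;-1 52 -36.9 -2.6 0.39;-1 52 -36.9 -2.6 0.39;-1 52 -36.9 -2.6 0.39;-1 52 -36.9 -2.6 0.39")

```text
time: 1.82
tool_pos: [0.549, -0.0316, 0.2314]
ee_rot: [3.141, 0.0, -0.112]
wrist_force: [0.0, -0.4, -0.1]
width: 0.0944
```

```bash
python3 - <<'E'
from h import *
o=robot.get_obs(); print(o['joint_positions'].round(3))
P,D,K,W=shot('wrist','w1')
C=cloud(K,W,D);hsv=cv2.cvtColor(P,cv2.COLOR_RGB2HSV)
m=cv2.inRange(hsv,(105,130,50),(128,255,255))
nn,l,s,c=cv2.connectedComponentsWithStats(m)
for i in range(1,nn):
    if s[i,4]>150:
        q=C[(l==i)&(D>0)]; print(c[i].round(),s[i],np.median(q,0).round(4),q.min(0).round(3),q.max(0).round(3))
E
```

```text
[-1.600e-01  8.400e-02  1.323e+00 -1.000e-03  1.735e+00  1.522e+00]
[138. 163.] [ 114  142   50   43 1900] [0.6332 0.0992 0.1419] [0.616 0.084 0.129] [0.65  0.124 0.15 ]
[150. 264.] [ 127  242   47   45 1772] [0.5523 0.1097 0.1408] [0.533 0.093 0.115] [0.568 0.137 0.151]
```

View pics/w1.png

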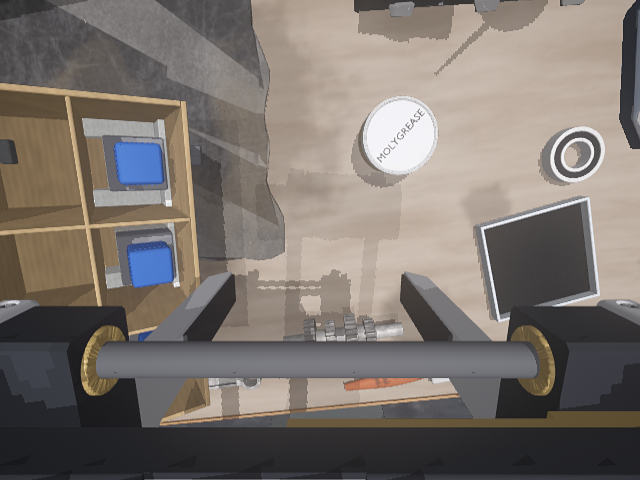

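The wrist view shows the far cap at (138,163), the middle cap at (150,264) and the tray at (540,258). A finger hides the near cap. Next I measure the levels along the cell axis.

```bash
cat >> h.py <<'E'
yaw=np.arctan2(.994,.109); cx=np.array([np.cos(yaw),np.sin(yaw),0]); cy=np.array([-np.sin(yaw),np.cos(yaw),0]); ez=np.array([0,0,1.])
a=-.5227*cx+.8525*ez      # cell axis
e=.8525*cx+.5227*ez       # across, lower->upper wall
E
python3 - <<'E'
from h import *
z=np.load('pics/w1.npz');P,D,K,W=z['P'],z['D'],z['K'],z['W'];C=cloud(K,W,D)
for nm,c0,(u,v) in (('far',[.633,.1,.1415],(138,163)),('mid',[.551,.1095,.1415],(150,264))):
    Q=C-np.array(c0); s=np.stack([Q@e,Q@cy,Q@a],-1)
    hsv=cv2.cvtColor(P,cv2.COLOR_RGB2HSV); m=cv2.inRange(hsv,(105,130,50),(128,255,255))>0
    near=(abs(s[...,0])<.045)&(abs(s[...,1])<.045)&(D>0)
    b=s[m&near]; h,ed=np.histogram(b[:,2],bins=np.arange(-.04,.02,.002)); print(nm,'blue',[(round(x*1000),int(y)) for x,y in zip(ed,h) if y])
    top=b[b[:,2]>np.percentile(b[:,2],80)-.004]; print(' top level',np.median(top[:,2]).round(4),'ctr',[(np.percentile(top[:,k],1).round(4),np.percentile(top[:,k],99).round(4)) for k in(0,1)])
    g=s[near&~m]; h,ed=np.histogram(g[:,2],bins=np.arange(-.1,.04,.004)); print(' other',[(round(x*1000),int(y)) for x,y in zip(ed,h) if y>20])
    g=s[near&~m&(abs(s[...,0])<.026)&(abs(s[...,1])<.026)]; h,ed=np.histogram(g[:,2],bins=np.arange(-.1,.04,.003)); print(' inner',[(round(x*1000),int(y)) for x,y in zip(ed,h) if y>10])
# rim of tray: bright
m=((C[...,2]>.010)&(C[...,2]<.022)&(C[...,1]<-.2)&(C[...,0]<.62)&(C[...,0]>.38)).astype(np.uint8)
nn,l,st,c=cv2.connectedComponentsWithStats(m)
i=1+np.argmax(st[1:,4]); q=C[l==i][:,:2].astype(np.float32)
print('tray rim',cv2.minAreaRect(q),st[i,4])
sc=P.max(2); fl=((C[...,2]>-.01)&(C[...,2]<.03)&(sc<75)&(C[...,1]<-.2)&(C[...,0]<.62)&(C[...,0]>.38)).astype(np.uint8)
nn,l,st,c=cv2.connectedComponentsWithStats(fl);i=1+np.argmax(st[1:,4]); print('tray floor',cv2.minAreaRect(C[l==i][:,:2].astype(np.float32)),np.median(C[l==i][:,2]))
E
```

```text
far blue [(-24, 1), (-22, 1), (-20, 3), (-18, 1), (-16, 3), (-14, 3), (-12, 4), (-10, 2), (-8, 2), (-6, 17), (-4, 26), (-2, 322), (0, 1340), (2, 162)]
 top level 0.0009 ctr [(np.float64(-0.0169), np.float64(0.0139)), (np.float64(-0.0154), np.float64(0.0152))]
 other [(-100, 21), (-96, 22), (-92, 1960), (-88, 304), (-84, 103), (-80, 97), (-76, 98), (-72, 116), (-68, 106), (-64, 207), (-60, 474), (-56, 176), (-52, 176), (-48, 180), (-44, 199), (-40, 188), (-36, 1335), (-32, 349), (-28, 212), (-24, 239), (-20, 241), (-16, 222), (-12, 265), (-8, 286), (-4, 314), (0, 298), (4, 282), (8, 306), (12, 337), (16, 335), (20, 356), (24, 2612), (28, 221)]
 inner [(-91, 22), (-64, 12), (-61, 19), (-37, 225), (-34, 1037), (-7, 16), (-4, 26), (-1, 17)]
mid blue [(-28, 3), (-26, 5), (-24, 15), (-22, 23), (-20, 17), (-18, 25), (-16, 19), (-14, 19), (-12, 21), (-10, 27), (-8, 26), (-6, 38), (-4, 49), (-2, 261), (0, 1120), (2, 99)]
 top level 0.0008 ctr [(np.float64(-0.0168), np.float64(0.014)), (np.float64(-0.0138), np.float64(0.0169))]
 other [(-100, 26), (-96, 24), (-92, 423), (-88, 135), (-84, 114), (-80, 133), (-76, 158), (-72, 174), (-68, 173), (-64, 263), (-60, 412), (-56, 228), (-52, 254), (-48, 263), (-44, 254), (-40, 272), (-36, 1107), (-32, 317), (-28, 251), (-24, 235), (-20, 232), (-16, 230), (-12, 241), (-8, 239), (-4, 271), (0, 234), (4, 240), (8, 256), (12, 247), (16, 249), (20, 255), (24, 1391), (28, 77)]
 inner [(-88, 22), (-85, 19), (-82, 31), (-79, 25), (-76, 27), (-73, 26), (-70, 29), (-67, 27), (-64, 46), (-61, 58), (-58, 27), (-55, 28), (-52, 31), (-49, 32), (-46, 32), (-43, 31), (-40, 37), (-37, 178), (-34, 801), (-31, 15), (-28, 23), (-25, 17), (-4, 15)]
tray rim ((0.5923381447792053, -0.33399826288223267), (0.06320676952600479, 0.05528921261429787), 89.78294372558594) 1881
tray floor ((0.46578651666641235, -0.30253180861473083), (0.11089913547039032, 0.11749110370874405), 9.99527359008789) 0.004950301450834804
```

Emit:
servo_tool(series="-1 0 0 -4 0;0.06 -1.5 -4.2 -4 -0.12;0.06 -1.5 -14.2 -4 -1.574;0.06 -1.5 -14.2 -4 -1.574;0.06 -1.5 -14.2 -4 -1.574;0.06 -1.5 -14.2 -4 -1.574;0.06 -1.5 -14.2 -4 -1.574;0.06 -1.5 -14.2 -4 -1.574;0.06 -1.5 -14.2 -4 -1.574;0.06 -1.5 -14.2 -4 -1.574;0.06 -1.5 -14.2 -4 -1.574;0.06 -1.5 -14.2 -4 -1.574;0.06 -1.5 -14.2 -4 -1.574;0.06 -1.5 -14.2 -4 -1.574;0.06 -1.5 -14.2 -4 -1.574;0.06 -1.5 -14.2 -4 -1.574;0.06 -1.5 -14.2 -4 -1.574;0.06 -1.5 -14.2 -4 -1.574")

```text
time: 3.37
tool_pos: [0.5504, 0.112, 0.2716]
ee_rot: [3.141, 0.0, 1.462]
wrist_force: [-0.1, 0.5, 0.2]
width: 0.0439
```

```bash
cat > rel.py <<'E'
import sys
from h import *
o=robot.get_obs(); T=T_tool(o); t=np.array([float(x) for x in sys.argv[1:4]])
print('pose',o['tool_pos'].round(4),'yaw',o['ee_rot'][2].round(3),'w',round(o['width'],4),'F',o['wrist_force'].round(2),'t',o['time'])
print('shift cm',((t-T[:3,3])@T[:3,:3]*100).round(2),'a per cm in tool',(a@T[:3,:3]).round(3))
E
python3 rel.py .5497 .1116 .1115
python3 -c "
from h import *
shot('wrist','w2')"
```

```text
pose [0.5504 0.112  0.2716] yaw 1.462 w 0.0439 F [-0.12  0.5   0.23] t 3.3667
shift cm [-0.04 -0.07 16.01] a per cm in tool [-0.523  0.    -0.852]
```

View pics/w2.png

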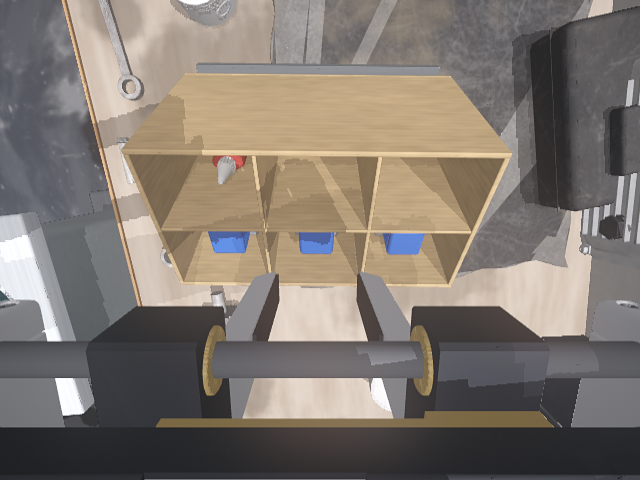

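Caps are at (229,241), (316,241) and (404,243). The fingers, centred on column 318, bracket the middle cap. Descending.

Emit:
servo_tool(series="0.06 0 -0.1 4 0;0.06 0 -0.1 8 0;0.06 0 -0.1 11 0;0.06 0 -0.1 13 0;0.06 0 -0.1 14.5 0;0.06 0 -0.1 15.5 0;0.06 0 -0.1 15.9 0;0.06 0 -0.1 15.9 0;0.06 0 -0.1 15.9 0")

```text
time: 4.17
tool_pos: [0.5502, 0.1126, 0.1135]
ee_rot: [3.14, -0.0, 1.464]
wrist_force: [0.2, -0.6, 0.1]
width: 0.0445
```

Emit:
servo_tool(series="1 0 0 0 0;1 0 0 0 0;1 0 0 0 0;1 0 0 0 0;1 0 0 0 0;1 0 0 0 0")

```text
time: 4.67
tool_pos: [0.5502, 0.1126, 0.1139]
ee_rot: [3.139, -0.0, 1.464]
wrist_force: [-0.2, 0.1, 5.8]
width: 0.0319
```

```bash
python3 rel.py .5497 .1116 .1115
```

```text
pose [0.5502 0.1126 0.1139] yaw 1.464 w 0.0319 F [-0.24  0.13  5.76] t 4.6667
shift cm [-0.1  -0.04  0.24] a per cm in tool [-0.522  0.001 -0.853]
```

Emit:
servo_tool(series="1 -0.26 0 -0.43 0;1 -0.52 0 -0.85 0;1 -0.79 0 -1.28 0;1 -1.05 0 -1.7 0;1 -1.31 0 -2.13 0;1 -1.57 0 -2.56 0;1 -1.57 0 -2.56 0;1 -1.57 0 -2.56 0;1 -1.57 0 -2.56 0;1 -1.57 0 -2.56 0")

```text
time: 5.5
tool_pos: [0.5483, 0.0967, 0.1387]
ee_rot: [3.14, 0.0, 1.464]
wrist_force: [-0.4, 2.0, 3.2]
width: 0.0317
```

```bash
python3 rel.py .5497 .1116 .1115; python3 - <<'E'
from h import *
shot('wrist','w3'); o=robot.get_obs(); print(o['wrist_force'],o['wrist_torque'],o['joint_torque'])
E
```

```text
pose [0.5483 0.0967 0.1387] yaw 1.464 w 0.0317 F [-0.38  2.    3.17] t 5.5
shift cm [ 1.49 -0.02  2.72] a per cm in tool [-0.523  0.    -0.852]
[-0.1123444   2.33829187  2.67481396] [ 0.63943727 -0.17751345 -0.06466972] [ -1.09395292 -33.45053315 -27.95870483  -0.87252388   0.25690743
  -0.05192168]
```

View pics/w3.png

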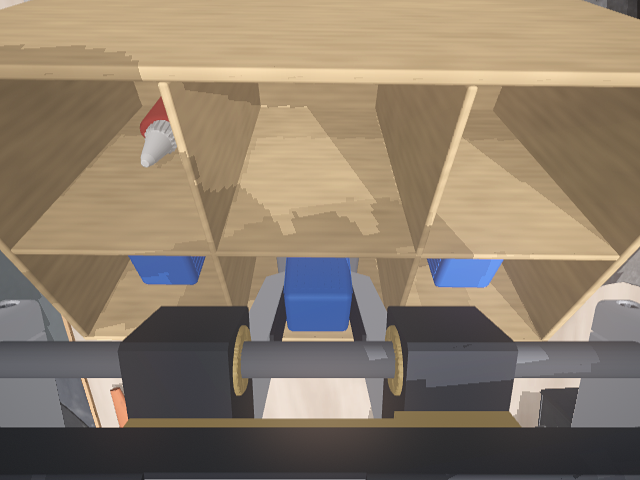

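```bash
python3 - <<'E'
from h import *
P,D,K,W=shot('side','s1'); cv2.imwrite('pics/s1c.png',cv2.resize(P[120:260,220:440,::-1],None,fx=3,fy=3))
E
```

Emit:
servo_tool(series="1 -0.26 0 -0.43 0;1 -0.52 0 -0.85 0;1 -0.79 0 -1.28 0;1 -1.05 0 -1.7 0;1 -1.31 0 -2.13 0;1 -1.57 0 -2.56 0;1 -1.98 0 -3.24 0;1 -1.98 0 -3.24 0;1 -1.98 0 -3.24 0;1 -1.98 0 -3.24 0;1 -1.98 0 -3.24 0")

```text
time: 6.52
tool_pos: [0.5454, 0.0768, 0.17]
ee_rot: [-3.141, 0.001, 1.464]
wrist_force: [-0.2, -0.9, -0.4]
width: 0.0318
```

```bash
python3 rel.py .5497 .1116 .1115; python3 - <<'E'
from h import *
P,D,K,W=shot('side','s2'); cv2.imwrite('pics/s2c.png',cv2.resize(P[120:260,220:440,::-1],None,fx=3,fy=3)); o=robot.get_obs(); print(o['wrist_force'],o['wrist_torque'])
E
```

```text
pose [0.5454 0.0768 0.17  ] yaw 1.464 w 0.0318 F [-0.23 -0.95 -0.42] t 6.5167
shift cm [3.51 0.06 5.85] a per cm in tool [-0.523 -0.002 -0.852]
[ 0.93669993 -0.48010237 -1.27013223] [-0.08902341 -0.04337051  0.02457014]
```

View pics/s2c.png

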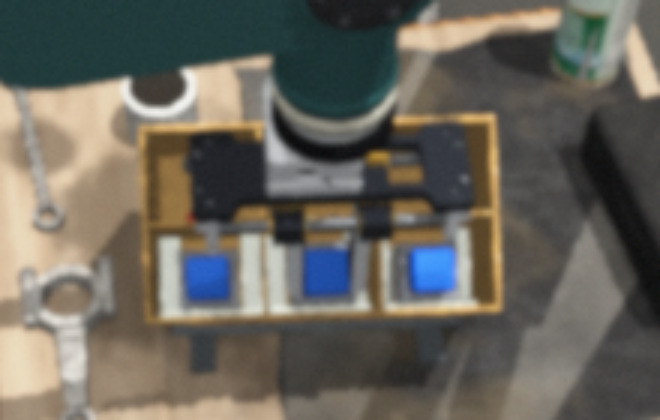

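The middle canister weighs about 1 N, so it is empty. I put it back along the same line.

Emit:
servo_tool(series="1 0.4 0 0.65 0;1 0.8 0 1.3 0;1 1.2 0 1.96 0;1 1.5 0 2.45 0;1 1.8 0 2.94 0;1 2.1 0 3.43 0;1 2.4 0 3.92 0;1 2.7 0 4.41 0;1 2.7 0 4.41 0")

```text
time: 7.32
tool_pos: [0.5484, 0.1052, 0.1253]
ee_rot: [-3.141, -0.001, 1.464]
wrist_force: [0.9, 3.7, -1.4]
width: 0.0321
```

Emit:
servo_tool(series="1 0.3 0 0.49 0;1 0.55 0 0.9 0;1 0.75 0 1.23 0;1 0.85 0 1.39 0;1 0.85 0 1.39 0;1 0.85 0 1.39 0")

```text
time: 7.82
tool_pos: [0.5497, 0.1125, 0.1138]
ee_rot: [3.14, 0.0, 1.464]
wrist_force: [-1.7, 2.0, 6.5]
width: 0.0318
```

```bash
python3 rel.py .5502 .1126 .1139
```

```text
pose [0.5497 0.1125 0.1138] yaw 1.464 w 0.0318 F [-1.74  2.01  6.46] t 7.8167
shift cm [ 0.02  0.05 -0.01] a per cm in tool [-0.523 -0.    -0.852]
```

Emit:
servo_tool(series="0.06 0 0 0 0;0.06 0 0 0 0;0.06 0 0 0 0;0.06 0 0 -2 0;0.06 0 0 -5 0;0.06 0 0 -8.5 0;0.06 0 -4 -8.5 0;0.06 0 -8 -8.5 0;0.06 0 -8.4 -8.5 0;0.06 0 -8.4 -8.5 0")

```text
time: 8.65
tool_pos: [0.4642, 0.1214, 0.197]
ee_rot: [-3.141, 0.001, 1.465]
wrist_force: [0.3, 0.2, 0.1]
width: 0.0445
```

```bash
python3 rel.py .4665 .1222 .1135; python3 - <<'E'
from h import *
P,D,K,W=shot('side','s3'); P2,D2,_,_=shot('wrist','w4'); cv2.imwrite('pics/c3.png',np.vstack([cv2.resize(P[140:240,240:420,::-1],(540,300)),cv2.resize(P2[150:,:,::-1],(540,280))]))
E
```

```text
pose [0.4642 0.1214 0.197 ] yaw 1.465 w 0.0445 F [0.28 0.23 0.11] t 8.65
shift cm [0.11 0.22 8.35] a per cm in tool [-0.523 -0.002 -0.852]
```

View pics/c3.png

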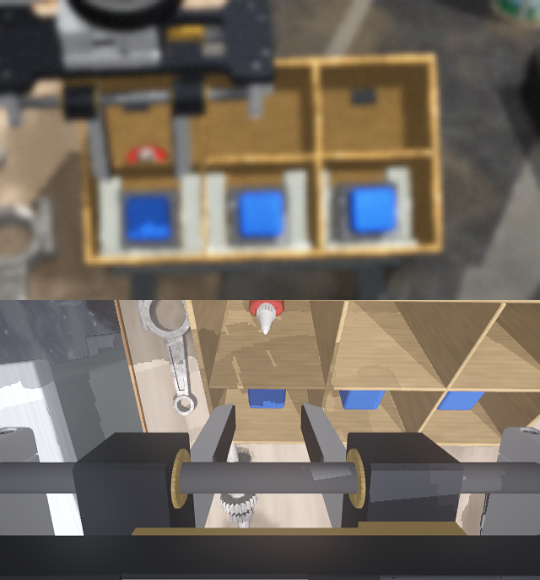

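The middle canister is back in its cell. The near cap (column 267) is centred between the fingers (column 268).

Emit:
servo_tool(series="0.06 0.1 0.1 3 0;0.06 0.1 0.1 5.5 0;0.06 0.1 0.1 7.2 0;0.06 0.1 0.1 8.2 0;0.06 0.1 0.1 8.35 0;0.06 0.1 0.1 8.35 0;0.06 0.1 0.1 8.35 0;1 0.1 0.1 8.35 0;1 0.1 0.1 8.35 0;1 0.1 0.1 8.35 0;1 0.1 0.1 8.35 0;1 0.1 0.1 8.35 0;1 0.1 0.1 8.35 0")

```text
time: 9.83
tool_pos: [0.4678, 0.1225, 0.1152]
ee_rot: [3.139, -0.001, 1.464]
wrist_force: [0.1, -0.6, 5.7]
width: 0.032
```

Emit:
servo_tool(series="1 -0.3 0 -0.49 0;1 -0.65 0 -1.06 0;1 -1 0 -1.63 0;1 -1.35 0 -2.2 0;1 -1.7 0 -2.77 0;1 -2.05 0 -3.34 0;1 -2.4 0 -3.91 0;1 -2.75 0 -4.48 0;1 -3.1 0 -5.05 0;1 -3.55 0 -5.8 0;1 -3.55 0 -5.8 0;1 -3.55 0 -5.8 0;1 -3.55 0 -5.8 0;1 -3.55 0 -5.8 0")

```text
time: 11.0
tool_pos: [0.4629, 0.0869, 0.1714]
ee_rot: [-3.141, 0.001, 1.464]
wrist_force: [0.4, -0.4, -1.3]
width: 0.0321
```

```bash
python3 rel.py .4665 .1222 .1135; python3 - <<'E'
from h import *
shot('wrist','w5');print(robot.get_obs()['wrist_force']);shot('side','s4');print(robot.get_obs()['wrist_force'],robot.get_obs()['wrist_torque'])
E
```

```text
pose [0.4629 0.0869 0.1714] yaw 1.464 w 0.0321 F [ 0.36 -0.45 -1.29] t 11.0
shift cm [ 3.55 -0.02  5.79] a per cm in tool [-0.523 -0.002 -0.852]
[-0.01187302  0.23697445 -0.42447033]
[-0.39596873  0.55219202 -2.0408757 ] [-0.01572108 -0.09435136  0.06934574]
```

The near canister reads about -1.25 N, so it is empty too. Back it goes; the far one should be the heavy one.

Emit:
servo_tool(series="1 0.4 0 0.65 0;1 0.8 0 1.3 0;1 1.2 0 1.96 0;1 1.5 0 2.45 0;1 1.8 0 2.94 0;1 2.1 0 3.43 0;1 2.4 0 3.92 0;1 2.7 0 4.41 0;1 2.7 0 4.41 0")

```text
time: 11.85
tool_pos: [0.4659, 0.1149, 0.1268]
ee_rot: [-3.141, -0.001, 1.464]
wrist_force: [0.1, 3.6, -1.0]
width: 0.0322
```

Emit:
servo_tool(series="1 0.3 0 0.49 0;1 0.55 0 0.9 0;1 0.75 0 1.23 0;1 0.85 0 1.39 0;1 0.85 0 1.39 0;1 0.85 0 1.39 0")

```text
time: 12.35
tool_pos: [0.4672, 0.1224, 0.1151]
ee_rot: [3.141, 0.0, 1.464]
wrist_force: [-1.4, 1.9, 6.6]
width: 0.0321
```

Emit:
servo_tool(series="0.06 0 0 0 0;0.06 0 0 0 0;0.06 0 0 0 0;0.06 0 0 -2 0;0.06 0 0 -5 0;0.06 0 0 -8.5 0;0.06 0 4 -8.5 0;0.06 0 8 -8.5 0;0.06 0 12 -8.5 0;0.06 0 16 -8.5 0;0.06 0 16.8 -8.5 0;0.06 0 16.8 -8.5 0")

```text
time: 13.35
tool_pos: [0.6353, 0.1034, 0.1955]
ee_rot: [-3.137, 0.002, 1.462]
wrist_force: [-1.2, 0.5, 0.8]
width: 0.044
```

```bash
python3 rel.py .6334 .1029 .1135; python3 - <<'E'
from h import *
P,D,K,W=shot('side','s5'); P2,D2,_,_=shot('wrist','w6'); cv2.imwrite('pics/c5.png',np.vstack([cv2.resize(P[140:240,240:420,::-1],(540,300)),cv2.resize(P2[150:,:,::-1],(540,280))]))
E
```

```text
pose [0.6353 0.1034 0.1955] yaw 1.462 w 0.044 F [-1.22  0.5   0.8 ] t 13.35
shift cm [-0.06 -0.14  8.2 ] a per cm in tool [-0.524 -0.004 -0.852]
```

View pics/c5.png

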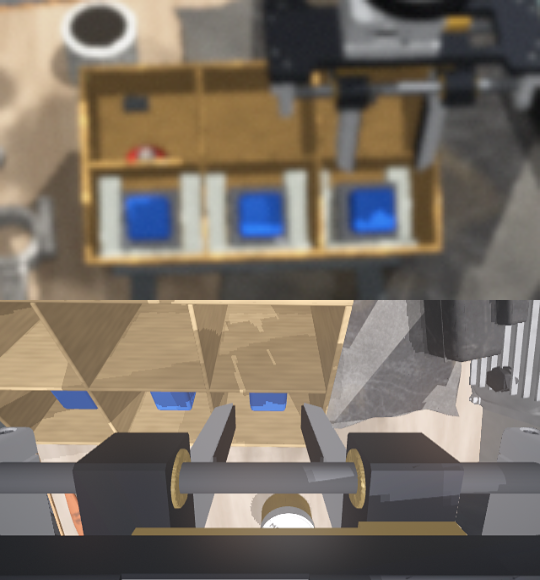

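Emit:
servo_tool(series="0.06 0 -0.1 3 0;0.06 0 -0.1 5.5 0;0.06 0 -0.1 7.2 0;0.06 0 -0.1 8.0 0;0.06 0 -0.1 8.2 0;0.06 0 -0.1 8.2 0;0.06 0 -0.1 8.2 0;1 0 -0.1 8.2 0;1 0 -0.1 8.2 0;1 0 -0.1 8.2 0;1 0 -0.1 8.2 0;1 0 -0.1 8.2 0;1 0 -0.1 8.2 0")

```text
time: 14.53
tool_pos: [0.6338, 0.1046, 0.1187]
ee_rot: [3.139, -0.0, 1.464]
wrist_force: [-1.2, 0.4, 5.5]
width: 0.0318
```

Emit:
servo_tool(series="1 -0.3 0 -0.49 0;1 -0.65 0 -1.06 0;1 -1 0 -1.63 0;1 -1.35 0 -2.2 0;1 -1.7 0 -2.77 0;1 -2.05 0 -3.34 0;1 -2.4 0 -3.91 0;1 -2.75 0 -4.48 0;1 -3.1 0 -5.05 0;1 -3.55 0 -5.8 0;1 -3.55 0 -5.8 0;1 -3.55 0 -5.8 0;1 -3.55 0 -5.8 0;1 -3.55 0 -5.8 0")

```text
time: 15.7
tool_pos: [0.6289, 0.0686, 0.1741]
ee_rot: [-3.14, 0.001, 1.463]
wrist_force: [-0.2, 0.6, -6.0]
width: 0.0314
```

```bash
python3 rel.py .6334 .1029 .1135; python3 - <<'E'
from h import *
shot('wrist','w7');print(robot.get_obs()['wrist_force'],robot.get_obs()['wrist_torque'])
E
```

```text
pose [0.6289 0.0686 0.1741] yaw 1.463 w 0.0314 F [-0.17  0.61 -6.01] t 15.7
shift cm [3.46 0.09 6.05] a per cm in tool [-0.524 -0.002 -0.852]
[ 0.14495992 -0.87281791 -6.13105608] [-0.21692601 -0.01816864  0.03073329]
```

The far canister weighs about 6 N, so it is the heavy one. Drawing it fully out.

Emit:
servo_tool(series="1 -0.5 0 -0.82 0;1 -1 0 -1.63 0;1 -1.5 0 -2.45 0;1 -2 0 -3.26 0;1 -2.5 0 -4.08 0;1 -3 0 -4.89 0;1 -3.5 0 -5.71 0;1 -4 0 -6.52 0;1 -4.5 0 -7.34 0;1 -5 0 -8.15 0;1 -5.5 0 -8.97 0;1 -6 0 -9.78 0;1 -6 0 -9.78 0;1 -6 0 -9.78 0")

```text
time: 16.92
tool_pos: [0.6232, 0.0093, 0.2737]
ee_rot: [3.14, -0.0, 1.463]
wrist_force: [0.2, -0.5, -5.4]
width: 0.032
```

```bash
python3 rel.py .468 -.3015 .22; python3 - <<'E'
from h import *
P,D,K,W=shot('scene','sc2'); P2,D2,_,_=shot('wrist','w8'); cv2.imwrite('pics/c6.png',np.hstack([cv2.resize(P[100:300,270:470,::-1],(400,400)),cv2.resize(P2[:,:,::-1],(400,400))])); print(robot.get_obs()['wrist_force'])
E
```

```text
pose [0.6232 0.0093 0.2737] yaw 1.463 w 0.032 F [ 0.23 -0.46 -5.42] t 16.9167
shift cm [-32.57 -12.1    5.34] a per cm in tool [-0.522  0.    -0.853]
[-0.0607203   0.67988015 -5.50206137]
```

View pics/c6.png

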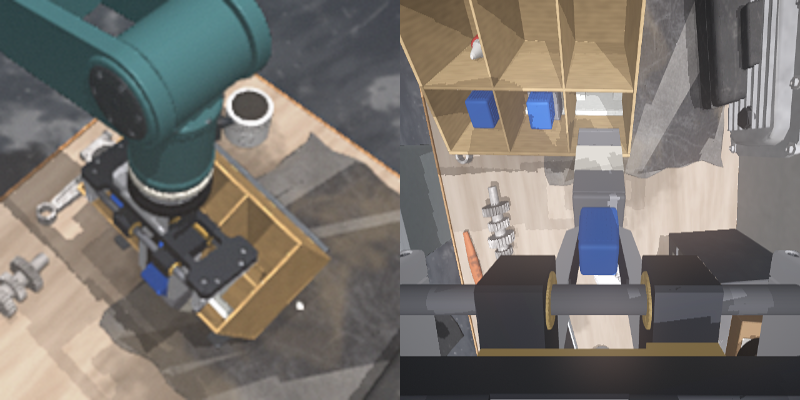

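The canister is clear of the rim and hangs tilted in the grip, with its foot toward the carton. I measure the tilt.

```bash
cat > tilt.py <<'E'
import sys
from h import *
def tilt(tag):
    o=robot.get_obs(); G=o['tool_pos']+[0,0,.019]
    z=np.load(f'pics/{tag}.npz');P,D,K,W=z['P'],z['D'],z['K'],z['W'];C=cloud(K,W,D); Q=C-G
    hsv=cv2.cvtColor(P,cv2.COLOR_RGB2HSV)
    m=(abs(Q@cy)<.02)&(D>0)&(Q[...,2]>-.12)&(Q[...,2]<.03)&(Q@cx>-.05)&(Q@cx<.12)&((hsv[...,1]<60)|(cv2.inRange(hsv,(105,130,50),(128,255,255))>0))
    s=np.stack([Q@cx,Q[...,2]],-1)
    blue=m&(hsv[...,1]>100); gr=m&~blue
    for nm,k in(('blue',blue),('grey',gr)):
        q=s[k]
        if len(q)<20: print(nm,len(q)); continue
        b=np.round(q[:,0]/.006).astype(int)
        print(nm,len(q),[(round(i*6),round(1000*np.median(q[b==i,1]))) for i in np.unique(b) if (b==i).sum()>5])
tilt(sys.argv[1])
E
python3 tilt.py w8
```

```text
blue 4592 [(-18, -2), (-12, 1), (-6, 5), (0, 8), (6, 11), (12, 4), (18, -5), (24, -12)]
grey 7548 [(-6, 15), (0, 18), (6, 17), (12, 6), (18, -20), (24, -16), (30, -14), (36, -21), (42, -31), (48, -40), (54, -50), (60, -60), (66, -70), (72, -79), (78, -85), (108, -108)]
```

The tilt is 31.8°, the same as in the cell, and the cap top is about 7 mm above the grip. Plan: set the foot's low edge on the rubber, then swing the grip about that edge until the canister is upright.

Emit:
servo_tool(series="1 -1.5 -0.47 0 0;1 -4 -1.25 0 0;1 -7 -2.19 0 0;1 -10 -3.12 0 0;1 -13 -4.06 0 0;1 -16 -5 0 0;1 -19 -5.94 0 0;1 -22 -6.87 0 0;1 -25 -7.8 1 0;1 -28 -8.75 2.5 0;1 -31 -9.7 4.5 0;1 -34 -10.6 6.5 0;1 -36.5 -11.4 8.5 0;1 -38.2 -12 10.5 0;1 -38.8 -12.1 12 0;1 -38.8 -12.1 13.5 0;1 -38.8 -12.1 14 0;1 -38.8 -12.1 14 0;1 -38.8 -12.1 14 0")

```text
time: 18.6
tool_pos: [0.4611, -0.363, 0.1329]
ee_rot: [-3.141, -0.0, 1.464]
wrist_force: [0.5, -0.2, -4.7]
width: 0.032
```

```bash
python3 rel.py .4611 -.3637 .0953; python3 - <<'E'
from h import *
P,D,K,W=shot('side','s7'); P2,D2,_,_=shot('wrist','w9'); cv2.imwrite('pics/c7.png',np.hstack([cv2.resize(P[260:480,220:440,::-1],(400,400)),cv2.resize(P2[:,:,::-1],(400,400))]))
E
python3 tilt.py w9
```

```text
pose [ 0.4611 -0.363   0.1329] yaw 1.464 w 0.032 F [ 0.55 -0.17 -4.69] t 18.6
shift cm [-0.07  0.01  3.76] a per cm in tool [-0.523 -0.002 -0.853]
blue 4872 [(-18, -3), (-12, 0), (-6, 3), (0, 7), (6, 9), (12, 4), (18, -6), (24, -13)]
grey 7553 [(-6, 18), (0, 18), (6, 18), (12, 8), (18, -21), (24, -18), (30, -16), (36, -23), (42, -32), (48, -42), (54, -51), (60, -61), (66, -71), (72, -81)]
```

View pics/c7.png

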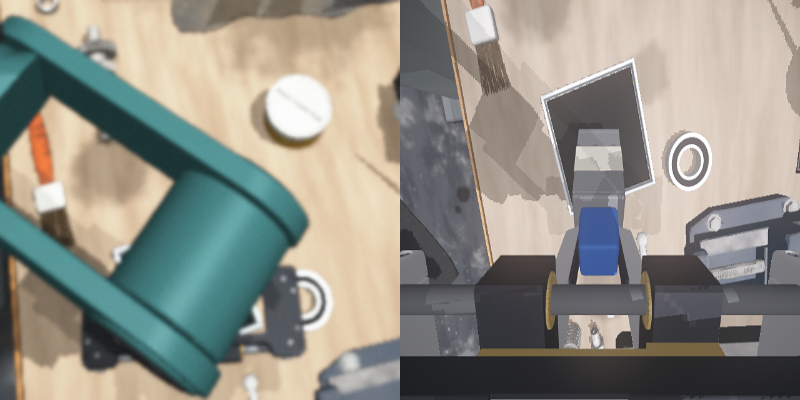

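The foot is over the tray. Lowering to contact.

Emit:
servo_tool(series="1 0 0 1 0;1 0 0 2 0;1 0 0 2.7 0;1 0 0 3.1 0;1 0 0 3.4 0;1 0 0 3.4 0;1 0 0 3.4 0")

```text
time: 19.28
tool_pos: [0.4612, -0.3633, 0.0987]
ee_rot: [-3.142, 0.0, 1.464]
wrist_force: [-0.1, 0.7, -5.4]
width: 0.0318
```

Emit:
servo_tool(series="1 0 0 0.1 0;1 0 0 0.2 0;1 0 0 0.2 0;1 0 0 0.2 0")

```text
time: 19.62
tool_pos: [0.4613, -0.3635, 0.0971]
ee_rot: [3.141, 0.001, 1.464]
wrist_force: [0.4, -0.0, -5.5]
width: 0.0321
```

Emit:
servo_tool(series="1 0 0 0.1 0;1 0 0 0.2 0;1 0 0 0.2 0;1 0 0 0.2 0")

```text
time: 19.95
tool_pos: [0.4614, -0.3639, 0.0967]
ee_rot: [3.14, 0.002, 1.464]
wrist_force: [-2.5, -0.3, 5.5]
width: 0.0317
```

Contact gives about 11 N on the foot. Now the first half of the swing to upright.

Emit:
servo_tool(series="1 0.39 0 -0.13 0;1 0.77 0 -0.25 0;1 1.16 0 -0.35 0;1 1.55 0 -0.45 0;1 1.55 0 -0.45 0")

```text
time: 20.37
tool_pos: [0.4625, -0.3458, 0.0978]
ee_rot: [-3.14, -0.003, 1.465]
wrist_force: [0.5, -0.5, -5.6]
width: 0.0322
```

```bash
python3 rel.py .4611 -.3637 .0953; python3 -c "
from h import *
shot('wrist','w10')"; python3 tilt.py w10
```

```text
pose [ 0.4625 -0.3458  0.0978] yaw 1.465 w 0.0322 F [ 0.55 -0.54 -5.6 ] t 20.3667
shift cm [-1.79  0.05  0.24] a per cm in tool [-0.52  -0.003 -0.854]
blue 4925 [(-18, -3), (-12, 0), (-6, 3), (0, 7), (6, 10), (12, 4), (18, -5), (24, -12)]
grey 10548 [(-6, 17), (0, 18), (6, 18), (12, 8), (18, -21), (24, -17), (30, -15), (36, -21), (42, -31), (48, -40), (54, -50), (60, -59), (66, -70), (72, -79), (78, -111), (84, -112), (90, -112), (96, -112), (102, -111), (108, -111), (114, -110), (120, -118)]
```

The foot lifted and the tilt did not change, because I rose too early. I go back, press a bit more, and drag without rising first.

Emit:
servo_tool(series="1 0 0 -0.8 0;1 -1.5 0 -0.8 0;1 -3 0 -0.8 0;1 -3 0 -0.8 0;1 -3 0 -0.2 0;1 -3 0 0.1 0;1 -3 0 0.25 0;1 -3 0 0.25 0;1 -3 0 0.25 0")

```text
time: 21.17
tool_pos: [0.4594, -0.3781, 0.0975]
ee_rot: [-3.142, 0.001, 1.464]
wrist_force: [-2.2, -1.8, -0.6]
width: 0.0315
```

Emit:
servo_tool(series="1 0.3 0 0 0;1 0.6 0 0 0;1 0.6 0 0 0")

```text
time: 21.42
tool_pos: [0.461, -0.3722, 0.098]
ee_rot: [3.139, 0.002, 1.464]
wrist_force: [-1.0, -3.5, 1.6]
width: 0.0315
```

```bash
python3 rel.py .4611 -.3637 .0953; python3 -c "
from h import *
shot('wrist','w11')"; python3 tilt.py w11
```

```text
pose [ 0.461  -0.3722  0.098 ] yaw 1.464 w 0.0315 F [-1.03 -3.53  1.62] t 21.4167
shift cm [ 0.84 -0.08  0.27] a per cm in tool [-0.525  0.001 -0.851]
blue 4889 [(-18, -2), (-12, 1), (-6, 4), (0, 8), (6, 10), (12, 3), (18, -7), (24, -14)]
grey 10652 [(-6, 18), (0, 18), (6, 18), (12, 8), (18, -21), (24, -18), (30, -16), (36, -25), (42, -36), (48, -45), (54, -56), (60, -67), (66, -78), (72, -88), (78, -112), (84, -112), (90, -112), (96, -112), (102, -111), (108, -112), (114, -112), (120, -111)]
```

It is rotating: the tilt is now 29.7°. Continuing with rises smaller than the arc.

Emit:
servo_tool(series="1 0.3 0 -0.05 0;1 0.6 0 -0.1 0;1 0.9 0 -0.17 0;1 1.2 0 -0.23 0;1 1.2 0 -0.23 0")

```text
time: 21.88
tool_pos: [0.4622, -0.3596, 0.1002]
ee_rot: [3.14, 0.001, 1.464]
wrist_force: [-0.7, -3.7, 6.1]
width: 0.0318
```

```bash
python3 rel.py .4611 -.3637 .0953; python3 -c "
from h import *
shot('wrist','w12')"; python3 tilt.py w12
```

```text
pose [ 0.4622 -0.3596  0.1002] yaw 1.464 w 0.0318 F [-0.71 -3.71  6.05] t 21.8833
shift cm [-0.42 -0.07  0.49] a per cm in tool [-0.524  0.    -0.852]
blue 4945 [(-24, -2), (-18, 0), (-12, 3), (-6, 6), (0, 8), (6, 9), (12, 0), (18, -12)]
grey 10603 [(-6, 18), (0, 20), (6, 16), (12, 5), (18, -20), (24, -18), (30, -24), (36, -37), (42, -50), (48, -64), (54, -78), (60, -91), (66, -114), (72, -114), (78, -114), (84, -114), (90, -114), (96, -114), (102, -114), (108, -114), (114, -114), (120, -113)]
```

Emit:
servo_tool(series="1 0.4 0 -0.07 0;1 0.8 0 -0.13 0;1 1.2 0 -0.18 0;1 1.6 0 -0.22 0;1 2 0 -0.24 0;1 2.4 0 -0.25 0;1 2.4 0 -0.25 0")

```text
time: 22.52
tool_pos: [0.4647, -0.3343, 0.1012]
ee_rot: [3.141, -0.002, 1.465]
wrist_force: [2.4, -2.0, 3.0]
width: 0.0321
```

```bash
python3 rel.py .4611 -.3637 .0953; python3 -c "
from h import *
shot('wrist','w13')"; python3 tilt.py w13
```

```text
pose [ 0.4647 -0.3343  0.1012] yaw 1.465 w 0.0321 F [ 2.38 -2.03  2.98] t 22.5167
shift cm [-2.96 -0.04  0.58] a per cm in tool [-0.521 -0.001 -0.853]
blue 4615 [(-18, 5), (-12, 6), (-6, 8), (0, 9), (6, 8), (12, -9)]
grey 9464 [(-6, 19), (0, 21), (6, 15), (12, -17), (18, -22), (24, -35), (30, -61), (36, -90), (42, -115), (48, -115), (54, -115), (60, -115), (66, -115), (72, -115), (78, -115), (84, -115), (90, -115), (96, -114), (102, -106), (108, -119), (114, -120), (120, -120)]
```

12.3° left. Finishing the swing with a slight descent.

Emit:
servo_tool(series="1 0.4 0 0 0;1 0.8 0 0.02 0;1 1.2 0 0.06 0;1 1.6 0 0.11 0;1 2 0 0.17 0;1 2.35 0 0.23 0;1 2.5 0 0.26 0;1 2.5 0 0.26 0")

```text
time: 23.23
tool_pos: [0.4661, -0.3103, 0.0984]
ee_rot: [-3.14, -0.001, 1.464]
wrist_force: [0.7, -2.0, -1.3]
width: 0.0317
```

```bash
python3 rel.py .4611 -.3637 .0953; python3 -c "
from h import *
shot('wrist','w14')"; python3 tilt.py w14
```

```text
pose [ 0.4661 -0.3103  0.0984] yaw 1.464 w 0.0317 F [ 0.72 -2.   -1.33] t 23.2333
shift cm [-5.36  0.07  0.3 ] a per cm in tool [-0.522 -0.003 -0.853]
blue 4133 [(-18, 8), (-12, 8), (-6, 9), (0, 9), (6, 2)]
grey 10548 [(-6, 18), (0, 19), (6, -1), (12, -24), (18, -61), (24, -112), (30, -112), (36, -112), (42, -112), (48, -112), (54, -112), (60, -112), (66, -112), (72, -112), (78, -113), (84, -118), (90, -118), (96, -118), (102, -118), (108, -118), (114, -118), (120, -118)]
```

Emit:
servo_tool(series="1 0.3 0 0.1 0;1 0.6 0 0.15 0;1 0.7 0 0.15 0;1 0.7 0 0.15 0")

```text
time: 23.62
tool_pos: [0.4672, -0.3036, 0.0973]
ee_rot: [-3.141, -0.001, 1.464]
wrist_force: [-1.3, -1.8, 0.7]
width: 0.0314
```

```bash
python3 rel.py .468 -.3015 .1; python3 - <<'E'
from h import *
P,D,K,W=shot('wrist','w15'); cv2.imwrite('pics/c8.png',P[:,:,::-1])
E
python3 tilt.py w15
```

```text
pose [ 0.4672 -0.3036  0.0973] yaw 1.464 w 0.0314 F [-1.33 -1.8   0.74] t 23.6167
shift cm [ 0.22  0.05 -0.27] a per cm in tool [-0.522 -0.002 -0.853]
blue 4012 [(-18, 9), (-12, 9), (-6, 9), (0, 9), (6, 2)]
grey 10647 [(-30, -25), (-6, 18), (0, 21), (6, -11), (12, -39), (18, -111), (24, -111), (30, -111), (36, -111), (42, -111), (48, -111), (54, -111), (60, -111), (66, -111), (72, -116), (78, -117), (84, -117), (90, -117), (96, -117), (102, -117), (108, -117), (114, -117), (120, -117)]
```

View pics/c8.png

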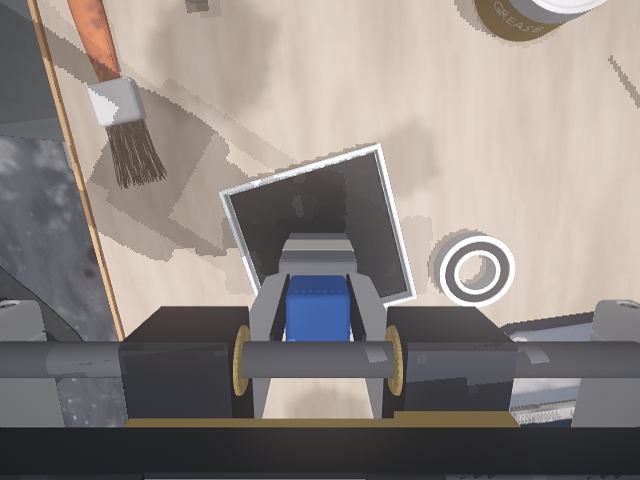

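The cap top is now level, so the canister is upright, inside the tray. Releasing and rising straight up.

Emit:
servo_tool(series="0 0 0 0 0;0 0 0 0 0;0 0 0 0 0;-0.2 0 0 0 0;-0.2 0 0 0 0;-0.2 0 0 -0.5 0;-0.2 0 0 -2 0;-0.2 0 0 -5 0;-0.2 0 0 -9 0;-0.2 0 0 -13 0;-0.2 -4 0 -15 0;-0.2 -8 0 -15 0;-0.2 -10 0 -15 0;-0.2 -10 0 -15 0;-0.2 -10 0 -15 0")

```text
time: 24.92
tool_pos: [0.4565, -0.4042, 0.2471]
ee_rot: [-3.141, -0.001, 1.462]
wrist_force: [0.2, 0.3, 0.5]
width: 0.0563
```

```bash
python3 - <<'E'
from h import *
P,D,K,W=shot('side','s9'); P2,D2,K2,W2=shot('wrist','w16'); P3,D3,K3,W3=shot('scene','sc9')
cv2.imwrite('pics/c9.png',np.hstack([cv2.resize(P[:,200:520,::-1],(400,600)),np.vstack([cv2.resize(P2[:,:,::-1],(400,300)),cv2.resize(P3[100:400,150:550,::-1],(400,300))])]))
for n,Pq,Dq,Kq,Wq in(('side',P,D,K,W),('wrist',P2,D2,K2,W2),('scene',P3,D3,K3,W3)):
    C=cloud(Kq,Wq,Dq);m=cv2.inRange(cv2.cvtColor(Pq,cv2.COLOR_RGB2HSV),(105,130,50),(128,255,255))
    nn,l,s,c=cv2.connectedComponentsWithStats(m)
    for i in range(1,nn):
        if s[i,4]>60:
            q=C[(l==i)&(Dq>0)]; t=q[q[:,2]>q[:,2].max()-.006]; print(n,c[i].round(),s[i,4],np.median(q,0).round(3),'top z',np.percentile(q[:,2],[5,95]).round(3),t.mean(0).round(3))
E
```

```text
side [289. 212.] 219 [0.465 0.119 0.142] top z [0.132 0.15 ] [0.467 0.128 0.149]
side [326. 211.] 213 [0.548 0.108 0.143] top z [0.126 0.151] [0.55  0.118 0.149]
wrist [316. 139.] 322 [ 0.463 -0.315  0.124] top z [0.119 0.126] [ 0.465 -0.313  0.124]
scene [334. 198.] 190 [0.471 0.121 0.14 ] top z [0.124 0.149] [0.467 0.128 0.15 ]
scene [356. 221.] 199 [0.553 0.11  0.141] top z [0.13  0.149] [0.553 0.117 0.147]
scene [200. 322.] 214 [ 0.47  -0.313  0.125] top z [0.111 0.128] [ 0.469 -0.313  0.126]
```

View pics/c9.png

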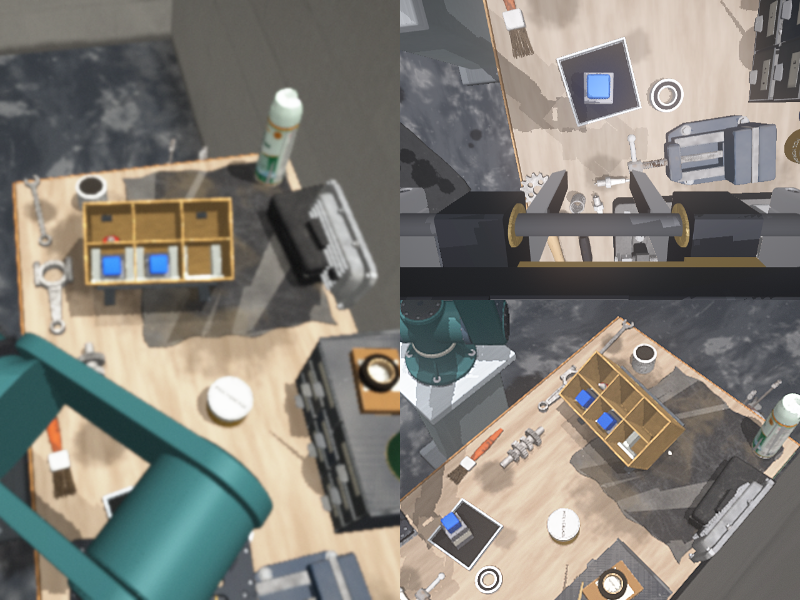

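The heavy canister stands upright in the tray with its cap top at 0.125 m (0.126 expected). Both empties are in their cells with caps where they started, and the bystanders look unmoved. Handing in.

```bash
python3 -c "
from h import *
print(robot.close_job())"
```

```text
the job is handed in; nothing more can be done
None
```

The heavy canister was the far one. It now stands upright in the parts tray, released, and the job was handed in at about 25 s of the 67 s allowed.

- **Weighing:** I lifted each canister out of its guides along the cell axis. The middle read about 1 N and the near about 1.25 N, so both were empty and went back into their cells. The far one read about 5.5 N.
- **Placing:** The tool can't tilt, so the heavy canister came out leaning about 31°. I set the low edge of its foot on the rubber and swung the grip over it until it stood upright. The first swing failed because I rose too early and the foot slid about 17 mm along the tray. The second swing, pressed harder, worked. The wrist readings I saw stayed below about 7 N.
- **Last checks:** The cap top is level at z = 0.125 m, against 0.126 m expected. The canister's centre is at about (0.467, -0.313), roughly 12 mm from the tray's centre. I left that offset rather than risk sliding it further. Both empty caps are within a few millimetres of their starting positions. The bottle, tin and other parts look unmoved, judged by eye only, and the piston was not checked separately. The gripper is well clear.

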